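# Clamp the roll-stand spindle with a U-bolt

### The arm

A 6-joint arm with a two-finger parallel gripper is mounted at the origin on a cart in front of the work surface, level with it; the furniture and walls round the work are solid. World frame = base frame: x ahead of the robot, y to its left, z up, the work surface at z = 0. Lengths are in mm, angles in rad, forces in N, time in s.
With the tool pointing down it reaches from about 350 to 975 mm from the base axis. Payload 7.1 kg.
Tool frame: the origin (TCP) lies between the finger pads; the fingertips stand 17 mm ahead of it and the grasp point (between the pads) lies 2 mm behind it (finger_overhang is the distance from the TCP to the fingertips, in mm); z points along the fingers, y is the line along which they close (so a half turn about z gives the same grasp; the last joint's range is limited). The gripper opens to 88 mm and grips with 3 to 60 N. Pads are 20 mm wide; open, the fingers measure 115 mm over their backs; the gripper's body (75 mm by 178 mm) begins 61 mm behind the grasp point.
Start: joints at [1.308, 0.423, 1.63, -0, 1.089, -0.019], TCP at [150.839, 606.509, 239.675] pointing down, gripper open.
Joint ranges: [-3, 3], [-0.9, 2.11], [0.09, 2.58], [-1.31, 4.45], [0.11, 2.69], [-2.54, 2.54]. Speed limits (rad/s): [2.39, 2.39, 3.01, 3.14, 3.14, 3.14].

### API

Orientations are given as a unit quaternion [x, y, z, w].
In Python, from rig import * gives the robot as it stands.
- The arm moves only by the shell command python3 -m crank 'ROWS'. ROWS is JSON, a list of rows, each a list of 3 entries, a list of its own where there are three numbers: the shift along the tool's x, y, z as a fraction of full scale, then the turn about the tool's z as a fraction of full scale, then the gripper command: -1 is shut, 1 is fully open, values between are in proportion. A call has 1 to 12 rows; each row shifts and turns the commanded pose from where the row before left it, along the tool's axes as they then stand; what a row does not reach is not made up. Full scale, the value 1, is 0.04 m for a shift and 0.08 rad for a turn. A row lasts 1/10 s, in which the tool goes at most 50 mm and 8.59 degrees, less where a joint would pass 70% of its speed; a pose out of reach is approached as far as the arm can. A call with a number of a shift or a turn outside -1 to 1 is refused whole. A call with a gripper value outside its range is refused whole. The fingers move at their own pace and stop on an object; the grip force is fixed at half the most. Time passes only in rows, so rows that do not move let the fingers close. It gives the time, the measured TCP pose, the force, the opening and the grip force at its end, in the units of the state.
- get_state(): the state, without advancing time (a new reading comes with each control period).
- snapshot(name): name is "scene" or "top" or "wrist"; returns (picture, depth): 400x640x3 uint8, red, green, blue; 400x640 float32, mm along the optical axis (not along the pixel's ray), 0 where there is no reading.
- camera_model(name): a dict with "fx", "fy", "cx", "cy" (pixels), "T" (4x4, takes a point from camera to world coordinates); the wrist camera has in their place "tool_from_camera" (4x4, takes a point from camera to tool coordinates, whose origin is the TCP and whose axes are the flange's). Camera axes: x right, y down, z forward; pixel columns grow to the right and rows downward; lengths in mm; the calibration is good to about 2 mm. A picture is of the moment at which its call begins: read the wrist's pose just before it. camera_model takes no time and is no camera call.
- hand_in(): hands the job in; it is judged then, once.
Trained networks look in the newest picture that a camera, given by its name, has taken for a name from the list of things; names that differ only in an ending like _2 or _b are one class to them, and where a whole thing is asked for, a point or a joint stands for the part that bears it (a point fixed in the world has none). Each returns a list of dicts, best first, with "confidence" (0 to 1); they miss things now and then, are a little off and sometimes report something else, mostly with a low value. They report only what shows in the picture. A call takes as long as a camera call.
- look_for(query, camera): "uv" ([column, row] in pixels, amid what is visible of it).
- outline_of(query, camera): "region" (400x640 bool, what is visible of it) and "uv" ([column, row] in pixels, amid what is visible of it).
- pinpoint(query, camera): "uv" ([column, row] in pixels: a listed point, or the origin of a listed thing).
The state is a dict: "t": time; "joint_pos": joint angles; "qd": joint speeds; "joint_torque": joint torques, N m; "eef_pos": TCP position; "eef_rot": TCP orientation; "wrist_force": force on the tool from outside, world axes, zero at the start; "torque": the same for the moment, N m; "grip_width": finger opening in mm; "gripper_force": force on a finger pad.
Only numpy, scipy, OpenCV 4.12 (cv2) and the standard library are available. Lean on these libraries where they do the work, as an engineer would, in place of code of your own. Each camera call takes 0.05 s, during which the arm holds its last target. There are 200 camera calls.

### The job

Take the steel U-bolt out of its parking block, pass its two legs down either side of the roll stand's tube and into the two holes of the clamp foot under the tube, and press it fully home, upright, so that its bridge rests on the tube, then let go. The foot is locked a little to either side of the middle, so feel for the holes with a light touch and press gently: the stand must never be loaded with 40 N or more. Do not disturb the tape roll, carton and label core.

Things in the scene. Friction and masses are not known exactly. Their poses are not given: they have to be found in the camera images.
- u_bolt_grip (a point): Centre of the grip tab of the loose steel U-bolt (about 0.16 kg, upright, own z up). Tab 26 (own x) x 14 (own y) x 34 mm high, centred on the point: grip across the 14 mm. Below it the bridge, 60 x 14 x 12 mm, underside 29 mm below the point. Two round 8 mm legs at own x = +-22 mm run down from the bridge; their flat ends are 87 mm below the point.
- park_block: Fixed grey plastic block, 86 (x) x 50 (y) x 62 mm high, origin at the centre of its underside. The U-bolt's legs hang in its two loose 11 mm holes at x = +-22 mm, the bridge rests on its top; lift the U-bolt straight up by more than 60 mm to free it.
- roll_stand: Fixed roll stand. Origin on the worktop under the tube, at the middle of the clamp foot's travel; y along the level steel tube towards the label roll, x across it. Tube 28 mm thick, axis at height 65 mm, top at 79 mm, from y = -85 to 240 mm. Pale label roll on it, 104 mm diameter, top at 117 mm, y = 89 to 209 mm, then an end upright. Base 12 mm thick.
- foot_nominal (a point): Clamp foot: bare metal 84 x 84 mm plate under the tube, top at height 45 mm, 12 mm thick, two 11 mm through holes at stand x = +-22 mm, level with its middle. This point, at plate-top height, is fixed to the STAND at the middle of the foot's travel; the real foot (locked) stands anywhere from -10 to +10 mm from it along the tube (stand y), not reported.
- catch_nominal (a point): Point 16 mm below the plate's top, fixed to the stand like foot_nominal. At this depth the leg ends meet a catch bar inside the foot, which yields at about 8 N, has no spring and stays where it is pushed. The legs must push it down a further 8 mm until the bridge lies on the tube (grip point then 108 mm above the worktop).
- tape_roll: Bystander: brown tape roll standing on end, 69 mm diameter, 61 mm high, origin under its centre.
- carton: Bystander: small brown carton, 48 x 75 x 32 mm, origin under its centre.
- label_core: Bystander: empty brown cardboard core standing on end, 32 mm diameter, 59 mm high, origin under its centre.

How it is judged:
By the outcome, as a careful person would: the job done as asked, in the order asked, and still so for the second after the job is handed in, with the robot touching nothing.
It also fails if it takes over 58 s, if anything falls off the work surface, if the arm or the gripper's body presses on something with over 40 N, if the wrist force passes 120 N, or if a joint passes its speed limit or range.

## Working session

There is one attempt and no reset: what is moved stays moved. The work goes in short steps, Python scripts to look and compute and a shell command to move; the robot and the scene stay as the last step left them, time stands still between calls to the robot, and variables do not carry over. Pictures are saved under pics/ and viewed, at most 10 in all, crops included, and the job is handed in when it is done.

```bash
mkdir -p pics; cat > h.py <<'E'
from rig import *
import numpy as np, cv2
from scipy.spatial.transform import Rotation as R
def cam(n):
    m=camera_model(n)
    if 'T' in m: T=np.array(m['T'])
    else:
        s=get_state();W=np.eye(4);W[:3,:3]=R.from_quat(s['eef_rot']).as_matrix();W[:3,3]=s['eef_pos'];T=W@np.array(m['tool_from_camera'])
    return m,T
def ray(n,uv,z):
    m,T=cam(n);d=T[:3,:3]@[(uv[0]-m['cx'])/m['fx'],(uv[1]-m['cy'])/m['fy'],1];o=T[:3,3]
    return o+d*(z-o[2])/d[2]
def cloud(n,dep):
    m,T=cam(n);v,u=np.mgrid[:400,:640];P=np.stack([(u-m['cx'])/m['fx']*dep,(v-m['cy'])/m['fy']*dep,dep],-1)
    return P@T[:3,:3].T+T[:3,3]
def save(n,img): cv2.imwrite('pics/'+n+'.png',img[...,::-1])
E
python3 - <<'E'
from h import *
s=get_state();print({k:np.round(v,3) for k,v in s.items()})
ims=[]
for c in('scene','top'):
    p,d=snapshot(c);ims.append(p);np.savez('pics/'+c,p=p,d=d)
    print(c,np.round(cam(c)[1],2).tolist())
    C=cloud(c,d)
    for q in('u_bolt_grip','foot_nominal','park_block','roll_stand'):
        for r in pinpoint(q,c)[:2]:
            u,v=map(int,np.round(r['uv']));print(q,r['confidence'],u,v,C[v,u].round(), ray(c,r['uv'],dict(u_bolt_grip=79,foot_nominal=45).get(q,0)).round(1))
    save(c,p)
E
```

```text
{'t': np.float64(0.0), 'joint_pos': array([ 1.308,  0.424,  1.631, -0.   ,  1.089, -0.019]), 'qd': array([-0.002, -0.001,  0.001, -0.002,  0.002, -0.002]), 'joint_torque': array([ 2.0000e-03, -5.4463e+01, -2.7366e+01,  6.4000e-02,  2.3000e-02,
       -0.0000e+00]), 'eef_pos': array([150.718, 605.997, 238.908]), 'eef_rot': array([ 0.122,  0.993, -0.001, -0.   ]), 'wrist_force': array([-0.22 , -0.154,  0.301]), 'torque': array([ 0.032, -0.016,  0.006]), 'gripper_force': np.float64(0.0), 'grip_width': np.float64(87.842)}
scene [[0.66, -0.39, 0.64, 32.31], [-0.75, -0.33, 0.57, -600.14], [-0.01, -0.86, -0.51, 532.87], [0.0, 0.0, 0.0, 1.0]]
u_bolt_grip 0.85 329 257 [ 450. -258.   97.] [ 466.8 -244.3   79. ]
foot_nominal 0.61 228 194 [493.  67.  75.] [524.8 111.1  45. ]
foot_nominal 0.19 330 291 [ 428. -279.   49.] [ 432.  -276.5   45. ]
park_block 0.6 331 291 [ 428. -281.   51.] [ 470.  -247.1    0. ]
park_block 0.38 229 195 [492.  62.  75.] [566.4 167.9   0. ]
roll_stand 0.97 226 212 [500.  95.  12.] [510.2 110.8   0. ]
roll_stand 0.47 402 250 [ 635. -294.   20.] [ 656.6 -282.     0. ]
top [[0.02, -0.97, 0.22, 407.79], [-1.0, -0.02, 0.01, -100.75], [-0.0, -0.22, -0.97, 904.43], [0.0, 0.0, 0.0, 1.0]]
u_bolt_grip 0.5 398 270 [ 458. -240.  104.] [ 459.4 -245.1   79. ]
foot_nominal 0.8 237 244 [506.  94.  79.] [509.9 101.4  45. ]
park_block 0.56 392 276 [ 448. -235.   61.] [ 452.2 -244.4    0. ]
roll_stand 0.94 237 247 [500.  94.  77.] [508.5 112.4   0. ]
```

View pics/top.png

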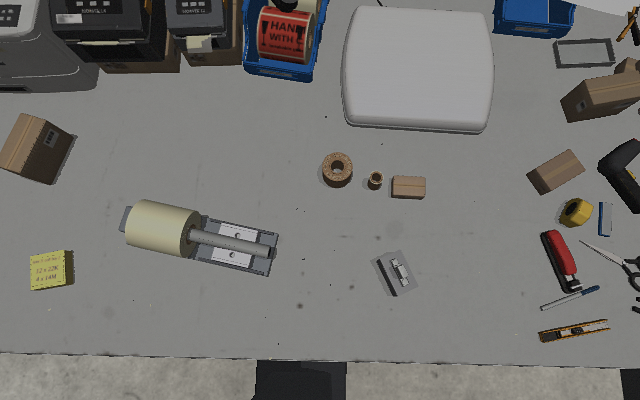

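View pics/scene.png

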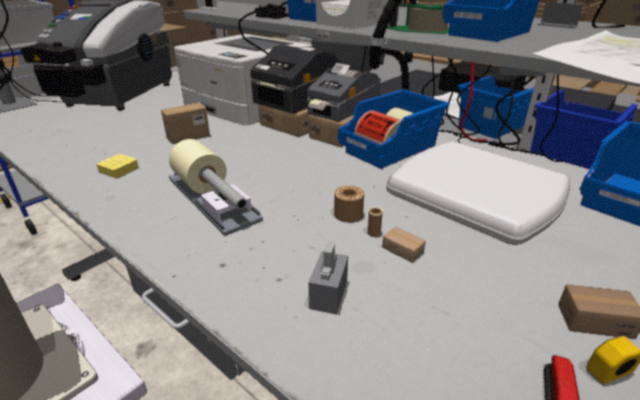

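```bash
python3 - <<'E'
from h import *
a=np.load('pics/top.npz');C=cloud('top',a['d'])
def rect(C,lo,hi,z0,z1,t):
    m=(C[...,0]>lo[0])&(C[...,0]<hi[0])&(C[...,1]>lo[1])&(C[...,1]<hi[1])&(C[...,2]>z0)&(C[...,2]<z1)
    P=C[m][:,:2].astype(np.float32);print(t,m.sum(),C[m][:,2].mean().round(1) if m.sum() else '',cv2.minAreaRect(P) if m.sum()>3 else '', P.mean(0) if m.sum() else '')
rect(C,(380,-320),(540,-170),55,66,'block top')
rect(C,(380,-320),(540,-170),66,82,'bridge')
rect(C,(380,-320),(540,-170),98,115,'tab')
rect(C,(380,0),(650,400),68,82,'tube')
rect(C,(380,0),(650,400),38,49,'plate')
rect(C,(380,0),(650,400),105,125,'roll')
rect(C,(380,0),(650,400),6,20,'base')
b=np.load('pics/scene.npz');D=cloud('scene',b['d'])
rect(D,(380,-320),(540,-170),98,115,'tab s')
rect(D,(380,0),(650,400),38,49,'plate s')
rect(D,(380,0),(650,400),72,82,'tube s')
E
```

```text
block top 750 61.6 ((456.6195373535156, -248.67372131347656), (86.05049896240234, 50.91842269897461), 25.9360294342041) [ 455.53903 -247.28877]
bridge 131 74.5 ((456.2111511230469, -248.12452697753906), (59.27840805053711, 13.849002838134766), 26.582416534423828) [ 455.5892  -247.14508]
tab 100 106.9 ((456.2071838378906, -248.12551879882812), (25.340240478515625, 13.439595222473145), 26.6961612701416) [ 455.9741  -247.64879]
tube 1225 76.0 ((523.6646728515625, 181.066650390625), (314.1607971191406, 103.25068664550781), 78.3650894165039) [511.49323 131.22183]
plate 993 44.9 ((514.4204711914062, 133.46722412109375), (136.64910888671875, 94.0936508178711), 78.46980285644531) [508.7683   112.028305]
roll 1870 113.2 ((538.3534545898438, 256.6927490234375), (119.32392883300781, 73.552734375), 78.86463165283203) [538.14685 255.0873 ]
base 1333 12.6 ((539.0972290039062, 191.69049072265625), (341.37237548828125, 125.26409912109375), 77.9826889038086) [506.07263  114.516365]
tab s 128 106.3 ((458.814208984375, -249.93885803222656), (27.819177627563477, 13.66889476776123), 26.03638458251953) [ 456.58508 -252.11008]
plate s 589 45.2 ((525.8927001953125, 176.69305419921875), (229.07711791992188, 95.7790756225586), 79.22296142578125) [500.9323  123.86037]
tube s 614 77.4 ((531.29931640625, 174.2340545654297), (100.21573638916016, 298.206787109375), 1.072130799293518) [510.4058  141.57213]
```

The top view shows the stand's plate around (237,244), with the white plate on both sides of the tube, and the U-bolt in its block at (397,272). The scene view shows the same, with the bystanders clear of the path. Next I'm moving over the foot for a wrist look on the way.

```bash
python3 -m crank '[[[-0.9,-0.8,0],0,1],[[-0.9,-0.8,0],0,1],[[-0.9,-0.8,0],0,1],[[-0.9,-0.8,0],0,1],[[-0.9,-0.8,0],0,1],[[-0.9,-0.8,0],0,1],[[-0.9,-0.8,0],0,1],[[-0.9,-0.8,0],0,1],[[-0.9,-0.8,0],0,1],[[-0.9,-0.8,0],0,1],[[-0.9,-0.8,0],0,1],[[-0.9,-0.8,0],0,1]]'
python3 -m crank '[[[0,0,0],0,1],[[0,0,0],0,1],[[0,0,0],0,1]]'
python3 - <<'E'
from h import *
p,d=snapshot('wrist');np.savez('pics/w1',p=p,d=d,T=cam('wrist')[1]);save('w1',p)
print(np.round(cam('wrist')[1],3).tolist(),np.round(camera_model('wrist')['tool_from_camera'],3).tolist(),camera_model('wrist')['fx'])
for q in('foot_nominal','roll_stand'):print(q,[(r['confidence'],np.round(r['uv']),ray('wrist',r['uv'],45).round(1)) for r in pinpoint(q,'wrist')[:2]])
E
```

```text
t: 1.7
eef_pos: [478.3, 127.7, 240.0]
eef_rot: [0.122, 0.993, 0.0, 0.0]
wrist_force: [0.9, 1.4, 0.4]
grip_width: 87.9
gripper_force: 0.0
t: 2.0
eef_pos: [476.7, 130.2, 239.6]
eef_rot: [0.121, 0.993, 0.0, -0.0]
wrist_force: [0.5, -0.0, 0.1]
grip_width: 87.8
gripper_force: 0.0
[[0.239, 0.939, 0.248, 408.227], [0.971, -0.231, -0.062, 146.266], [-0.0, 0.256, -0.967, 383.006], [0.0, 0.0, 0.0, 1.0]] [[0.001, -0.967, -0.256, 70.231], [1.0, 0.001, -0.0, -1.154], [0.0, -0.256, 0.967, -143.373], [0.0, 0.0, 0.0, 1.0]] 295.48768978060394
foot_nominal [(0.94, array([315., 219.]), array([513.1, 115.6,  45. ])), (0.31, array([310., 216.]), array([509.2, 111.5,  45. ]))]
roll_stand [(0.93, array([309., 208.]), array([498.9, 111.9,  45. ]))]
```

View pics/w1.png

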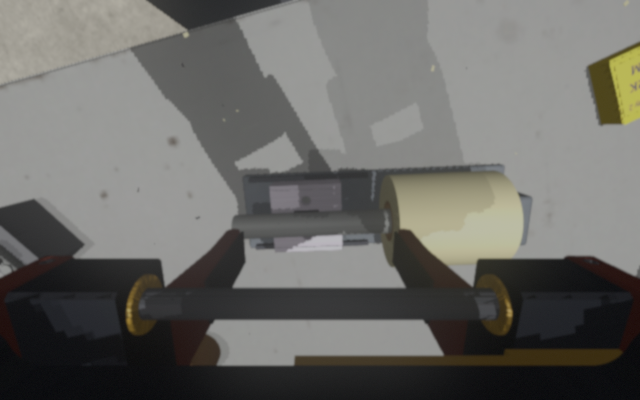

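The wrist view shows the plate over columns 270–342 and rows 185–250, with the tube crossing it at row 222. Next I'll measure the plate extents and enlarge the holes.

```bash
python3 - <<'E'
from h import *
a=np.load('pics/w1.npz');m=camera_model('wrist')
def cl(d,m,T):
    v,u=np.mgrid[:400,:640];P=np.stack([(u-m['cx'])/m['fx']*d,(v-m['cy'])/m['fy']*d,d],-1);return P@T[:3,:3].T+T[:3,3]
Cw=cl(a['d'],m,a['T']);t=np.load('pics/top.npz');Ct=cloud('top',t['d'])
for n,C in(('w',Cw),('t',Ct)):
    box=(C[...,0]>400)&(C[...,0]<640)&(C[...,1]>0)&(C[...,1]<380)
    r=C[box&(C[...,2]>108)&(C[...,2]<122)][:,:2]
    rr=cv2.minAreaRect(r.astype(np.float32));print(n,'roll',rr,C[box][:,2].max())
    # tube axis: ridge points near top
    tb=C[box&(C[...,2]>76)&(C[...,2]<83)&(C[...,1]<190)]
    c=tb[:,:2].mean(0);u,s,vt=np.linalg.svd(tb[:,:2]-c);d=vt[0]*np.sign(vt[0][1]);print('tube dir',np.degrees(np.arctan2(d[1],d[0])),c,'ztop',np.percentile(tb[:,2],95))
    th=np.radians(78.5);ey=np.array([np.cos(th),np.sin(th)]);ex=np.array([ey[1],-ey[0]])
    O=np.array([509,111.])
    S=np.stack([(C[...,:2]-O)@ex,(C[...,:2]-O)@ey],-1)
    print('tube x',((tb[:,:2]-O)@ex).mean(),'tube y end',np.percentile((tb[:,:2]-O)@ey,[0,1]),'roll y',np.percentile((r-O)@ey,[1,99]),'roll x',np.mean((r-O)@ex))
    for sgn in(1,-1):
        mm=(abs(C[...,2]-45)<3)&(S[...,0]*sgn>19)&(S[...,0]*sgn<55)&(abs(S[...,1])<75)
        print('plate',sgn,mm.sum(),np.percentile(S[mm],[0.5,99.5],axis=0).round(1).tolist())
    mm=(abs(C[...,2]-12)<3)&(abs(S[...,0])<90)&(S[...,1]<80)&(S[...,1]>-130);print('base',np.percentile(S[mm],[0.5,99.5],axis=0).round(1).tolist())
# rectified plate views (z=45), stand frame, 4px/mm
for n,p,T,mm_ in(('w',a['p'],a['T'],m),('t',t['p'],cam('top')[1],camera_model('top'))):
    g=np.stack(np.meshgrid(np.arange(-60,60,.3),np.arange(-60,60,.3)),-1) # cols y rows x
    W=O+g[...,1:]*ex+g[...,:1]*ey;W=np.concatenate([W,np.full(W.shape[:2]+(1,),45.)],-1)
    q=(W-T[:3,3])@T[:3,:3]
    U=(q[...,0]/q[...,2]*mm_['fx']+mm_['cx']).astype(np.float32);V=(q[...,1]/q[...,2]*mm_['fy']+mm_['cy']).astype(np.float32)
    im=cv2.remap(p,U,V,cv2.INTER_CUBIC);im=cv2.convertScaleAbs(im,alpha=1.3 if n=='w' else .9)
    for k in range(0,400,33): cv2.line(im,(k+2,0),(k+2,6),(255,0,0),1)
    globals()['im'+n]=im
save('rect',np.hstack([imw,imt]))
E
```

```text
w roll ((539.35791015625, 254.777587890625), (119.1173324584961, 56.163692474365234), 77.60547637939453) 383.00612490552305
tube dir 77.27368724065802 [511.64182566 111.95321372] ztop 78.06513611920552
tube x 2.398749981857095 tube y end [-86.13533096 -81.67824874] roll y [ 89.67311784 204.86778329] roll x -2.109459973566925
plate 1 949 [[25.3, -46.2], [44.2, 36.3]]
plate -1 1150 [[-39.6, -46.5], [-19.2, 36.5]]
base [[-46.9, -85.4], [48.7, 79.8]]
t roll ((539.485107421875, 256.47003173828125), (119.32392883300781, 64.99060821533203), 78.86463165283203) 120.76215916867932
tube dir 78.42896586805543 [509.3635722  108.02391575] ztop 80.62781161710603
tube x 0.9496091531451517 tube y end [-85.05045069 -83.85736282] roll y [ 90.09752827 206.58785912] roll x -0.07695900118503764
plate 1 370 [[19.2, -44.7], [42.8, 38.4]]
plate -1 358 [[-41.1, -44.7], [-19.1, 38.6]]
base [[-48.8, -84.9], [50.2, 79.5]]
```

View pics/rect.png

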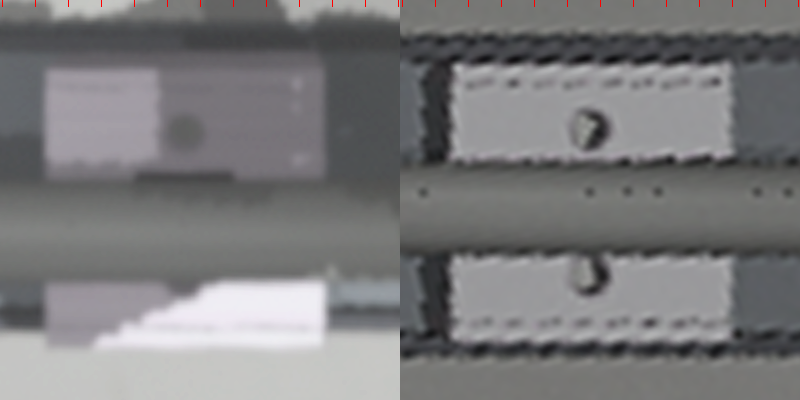

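The rectified views show both holes. In the top view they sit at stand y ≈ -3.3 mm, and in the wrist view at ≈ -5. Now going to the U-bolt.

```bash
python3 -m crank '[[[-0.18,-0.93,0],0,1],[[-0.18,-0.93,0],0,1],[[-0.18,-0.93,0],0,1],[[-0.18,-0.93,0],0,1],[[-0.18,-0.93,0],0,1],[[-0.18,-0.93,0],0,1],[[-0.18,-0.93,0],0,1],[[-0.18,-0.93,0],0,1],[[-0.18,-0.93,0],0,1],[[-0.18,-0.93,0],0,1],[[0,0,0],1,1],[[0,0,0],1,1]]' | head -3
python3 -m crank '[[[0,0,0.15],1,1],[[0,0,0.15],1,1],[[0,0,0.15],1,1],[[0,0,0.15],1,1],[[0,0,0.15],1,1],[[0,0,0.15],1,1],[[0,0,0.15],1,1],[[0,0,0.15],1,1],[[0,0,0.15],1,1],[[0,0,0.15],1,1],[[0,0,0.15],1,1],[[0,0,0.15],1,1]]' | head -3
python3 -m crank '[[[0,0,0],1,1],[[0,0,0],1,1],[[0,0,0],1,1],[[0,0,0],1,1],[[0,0,0],1,1],[[0,0,0],1,1],[[0,0,0],1,1],[[0,0,0],1,1],[[0,0,0],1,1],[[0,0,0],1,1],[[0,0,0],1,1],[[0,0,0],1,1]]' | head -3
python3 -m crank '[[[0,0,0],1,1],[[0,0,0],1,1],[[0,0,0],1,1],[[0,0,0],1,1],[[0,0,0],0.5,1],[[0,0,0],0,1],[[0,0,0],0,1],[[0,0,0],0,1]]' | head -3
python3 - <<'E'
from h import *
p,d=snapshot('wrist');save('w2',p);C=cloud('wrist',d);M=R.from_quat(get_state()['eef_rot']).as_matrix()
print('tool x ang',np.degrees(np.arctan2(M[1,0],M[0,0])),'eef',get_state()['eef_pos'])
for z0,z1,t in((56,66,'block'),(70,78,'bridge'),(98,114,'tab')):
    m=(C[...,2]>z0)&(C[...,2]<z1)&(abs(C[...,0]-456)<60)&(abs(C[...,1]+248)<60)
    print(t,m.sum(),cv2.minAreaRect(C[m][:,:2].astype(np.float32)) if m.sum()>5 else '')
E
```

```text
t: 3.35
eef_pos: [457.6, -248.9, 239.6]
eef_rot: [0.202, 0.979, 0.0, -0.0]
t: 4.55
eef_pos: [457.9, -247.6, 167.5]
eef_rot: [0.631, 0.776, 0.0, 0.0]
t: 5.75
eef_pos: [457.9, -247.6, 167.8]
eef_rot: [0.918, 0.397, 0.0, -0.0]
t: 6.55
eef_pos: [457.6, -248.3, 167.7]
eef_rot: [0.974, 0.228, -0.0, 0.0]
tool x ang 26.302943600816953 eef [ 457.56081508 -248.46384883  167.69502308]
block 4159 ((458.1551818847656, -251.41189575195312), (86.5273666381836, 50.094539642333984), 25.81070899963379)
bridge 429 ((458.2356872558594, -251.21054077148438), (60.179325103759766, 13.722611427307129), 24.94664764404297)
tab 663 ((458.9063720703125, -251.4146728515625), (26.016895294189453, 13.356389999389648), 26.313098907470703)
```

```bash
python3 -m crank '[[[-0.01,0.04,0.4],0,1],[[0,0,0.4],0,1],[[0,0,0.4],0,1],[[0,0,0.4],0,1],[[0,0,0.25],0,1],[[0,0,0.12],0,1],[[0,0,0],0,1],[[0,0,0],0,1]]'
python3 -m crank '[[[0,0,0],0,-0.3],[[0,0,0],0,-0.3],[[0,0,0],0,-0.5],[[0,0,0],0,-0.6],[[0,0,0],0,-0.6],[[0,0,0],0,-0.6]]'
```

```text
t: 7.4
eef_pos: [458.1, -250.6, 89.3]
eef_rot: [0.974, 0.227, 0.0, 0.0]
wrist_force: [-0.4, 0.5, 0.4]
grip_width: 87.8
gripper_force: 0.0
t: 8.0
eef_pos: [457.8, -250.4, 88.9]
eef_rot: [0.974, 0.227, 0.0, 0.0]
wrist_force: [0.8, 1.3, 0.1]
grip_width: 43.3
gripper_force: 0.0
```

```bash
python3 -m crank '[[[0,0,0],0,-0.6],[[0,0,0],0,-1],[[0,0,0],0,-1],[[0,0,0],0,-1],[[0,0,0],0,-1],[[0,0,0],0,-1],[[0,0,0],0,-1],[[0,0,0],0,-1],[[0,0,0],0,-1]]'
```

```text
t: 8.9
eef_pos: [457.8, -250.4, 88.9]
eef_rot: [0.974, 0.227, -0.0, -0.0]
wrist_force: [-0.2, -1.4, -0.4]
grip_width: 13.9
gripper_force: 30.0
```

```bash
python3 -m crank '[[[0,0,-0.2],0,-1],[[0,0,-0.4],0,-1],[[0,0,-0.5],0,-1],[[0,0,-0.5],0,-1],[[0,0,-0.5],0,-1],[[0,0,-0.5],0,-1],[[0,0,-0.4],0,-1],[[0,0,0],0,-1],[[0,0,0],0,-1]]'
python3 -m crank '[[[0.25,-0.37,0],0,-1],[[0.51,-0.745,0],0,-1],[[0.51,-0.745,0],0,-1],[[0.51,-0.745,0],0,-1],[[0.51,-0.745,0],0,-1],[[0.51,-0.745,0],0,-1],[[0.51,-0.745,0],0,-1],[[0.51,-0.745,0],0,-1],[[0.51,-0.745,0],0,-1],[[0.51,-0.745,0],0,-1],[[0.25,-0.37,0],0,-1]]'
python3 -m crank '[[[0,0,0],0.8,-1],[[0,0,0],0.8,-1],[[0,0,0],0.8,-1],[[0,0,0],0.8,-1],[[0,0,0],0.8,-1],[[0,0,0],0.8,-1],[[0,0,0],0.8,-1],[[0,0,0],0.8,-1],[[0,0,0],0.8,-1],[[0,0,0],0.8,-1],[[0,0,0],0.25,-1],[[0,0,0],0,-1]]'
python3 -m crank '[[[0,0,0],0,-1],[[0,0,0],0,-1],[[0,0,0],0,-1]]'
python3 - <<'E'
from h import *
p,d=snapshot('wrist');s=get_state();np.savez('pics/w3',p=p,d=d,T=cam('wrist')[1]);M=R.from_quat(s['eef_rot']).as_matrix()
p2,d2=snapshot('top');np.savez('pics/t3',p=p2,d=d2)
p3,d3=snapshot('scene')
print('tool x ang',np.degrees(np.arctan2(M[1,0],M[0,0])),s['eef_pos'],M[2])
im=np.vstack([np.hstack([cv2.resize(p[130:330,120:520],(400,200)),p2[150:350,100:500][:, :400]]),cv2.resize(p3[120:270,120:420],(800,400))])
save('v3',im)
E
```

```text
t: 9.8
eef_pos: [457.6, -250.3, 209.0]
eef_rot: [0.974, 0.227, 0.0, 0.0]
wrist_force: [-0.3, 0.2, -1.7]
grip_width: 13.9
gripper_force: 30.0
t: 10.9
eef_pos: [508.2, 109.1, 207.6]
eef_rot: [0.974, 0.228, -0.001, -0.0]
wrist_force: [-0.4, -1.1, -1.3]
grip_width: 13.7
gripper_force: 30.0
t: 12.1
eef_pos: [508.3, 106.6, 208.0]
eef_rot: [0.995, -0.101, -0.001, 0.0]
wrist_force: [0.3, -0.0, -0.9]
grip_width: 13.7
gripper_force: 30.0
t: 12.4
eef_pos: [508.8, 106.7, 208.8]
eef_rot: [0.995, -0.101, -0.0, 0.0]
wrist_force: [0.1, 0.2, -1.3]
grip_width: 14.1
gripper_force: 30.0
tool x ang -11.564037224169859 [508.80950566 106.71267167 208.8629795 ] [ 2.05630674e-05  2.06975800e-06 -1.00000000e+00]
```

View pics/v3.png

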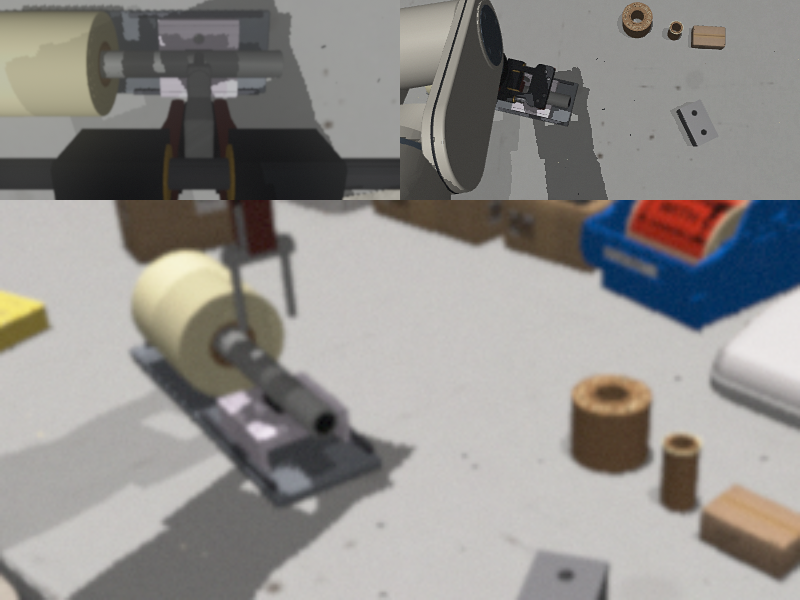

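The U-bolt hangs upright over the foot. The wrist picture shows the far hole at crop (199,38), in line with the bridge at column 199. I'll measure the offset.

```bash
python3 - <<'E'
from h import *
a=np.load('pics/w3.npz');m=camera_model('wrist');T=a['T'];d=a['d'];p=a['p']
v,u=np.mgrid[:400,:640];C=np.stack([(u-m['cx'])/m['fx']*d,(v-m['cy'])/m['fy']*d,d],-1)@T[:3,:3].T+T[:3,3]
th=np.radians(78.5);ey=np.array([np.cos(th),np.sin(th)]);ex=np.array([ey[1],-ey[0]]);O=np.array([508.8,106.7])
S=np.concatenate([(C[...,:2]-O)@np.stack([ex,ey],1),C[...,2:]],-1)
near=(abs(S[...,0])<60)&(abs(S[...,1])<12)
for z0,z1 in((120,165),(165,178),(178,186),(186,195),(195,215)):
    k=near&(S[...,2]>z0)&(S[...,2]<z1);print(z0,k.sum(),np.percentile(S[k],[1,50,99],axis=0).round(1).tolist() if k.sum() else '')
for sg in(1,-1):
    k=(abs(S[...,2]-45)<3)&(S[...,0]*sg>18)&(S[...,0]*sg<55)&(abs(S[...,1])<60);print('plate',sg,k.sum(),np.percentile(S[k],[.5,99.5],axis=0).round(1).tolist())
k=(abs(S[...,2]-77)<4)&(abs(S[...,0])<15)&(S[...,1]<-15)&(S[...,1]>-80);q=S[k];print('tube x',q[:,0].mean(),np.polyfit(q[:,1],q[:,0],1))
ims=[]
for zz in(45,):
    g=np.stack(np.meshgrid(np.arange(-60,60,.2),np.arange(-60,60,.2)),-1)
    W=O+g[...,1:]*ex+g[...,:1]*ey;W=np.concatenate([W,np.full(W.shape[:2]+(1,),float(zz))],-1);q=(W-T[:3,3])@T[:3,:3]
    im=cv2.remap(p,(q[...,0]/q[...,2]*m['fx']+m['cx']).astype(np.float32),(q[...,1]/q[...,2]*m['fy']+m['cy']).astype(np.float32),cv2.INTER_CUBIC)
    G=im[...,1].astype(float)
    for y0 in(150,):
        sub=G[150:235,250:350];b=cv2.GaussianBlur(sub,(0,0),3);i=np.unravel_index(b.argmin(),b.shape);print('darkest',(i[0]+150-300)*.2,(i[1]+250-300)*.2)
    for k in range(0,600,50): cv2.line(im,(k,0),(k,8),(255,0,0),1);cv2.line(im,(0,k),(8,k),(255,0,0),1)
    save('r3',cv2.convertScaleAbs(im,alpha=1.3))
E
```

```text
120 111 [[23.1, -5.0, 123.9], [26.3, -1.5, 146.5], [26.8, 2.3, 164.4]]
165 0 
178 25 [[29.0, -7.8, 182.2], [30.4, -0.9, 184.3], [30.8, 5.4, 185.7]]
186 711 [[9.8, -10.5, 186.7], [22.4, -0.9, 192.7], [30.8, 10.0, 195.0]]
195 741 [[9.0, -11.7, 195.0], [13.4, -0.4, 203.9], [27.5, 11.7, 214.7]]
plate 1 1871 [[18.1, -42.5, 42.1], [44.1, 40.5, 45.6]]
plate -1 959 [[-39.0, -42.4, 42.0], [-18.1, 40.8, 45.4]]
tube x 3.3353101678982453 [1.45937177e-03 3.40439914e+00]
darkest -14.200000000000001 9.8
```

View pics/r3.png

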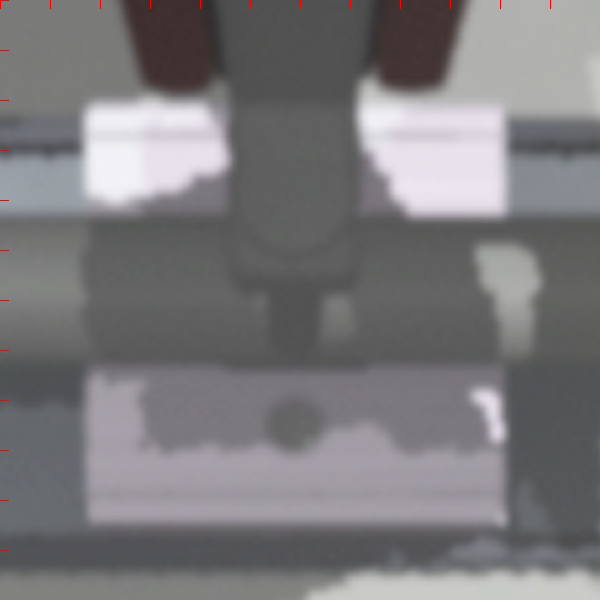

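```bash
python3 -m crank '[[[0.045,0,0.2],0,-1],[[0,0,0.3],0,-1],[[0,0,0.3],0,-1],[[0,0,0.3],0,-1],[[0,0,0.3],0,-1],[[0,0,0.25],0,-1],[[0,0,0.1],0,-1],[[0,0,0],0,-1],[[0,0,0],0,-1]]'
python3 - <<'E'
from h import *
p,d=snapshot('wrist');m,T=cam('wrist');C=cloud('wrist',d)
th=np.radians(78.5);ey=np.array([np.cos(th),np.sin(th)]);ex=np.array([ey[1],-ey[0]]);O=get_state()['eef_pos'][:2]
S=np.concatenate([(C[...,:2]-O)@np.stack([ex,ey],1),C[...,2:]],-1);near=(abs(S[...,0])<60)&(abs(S[...,1])<12)
for z0,z1 in((52,60),(60,85),(85,105),(112,124)):
    k=near&(S[...,2]>z0)&(S[...,2]<z1)&(S[...,0]>17);print(z0,k.sum(),np.percentile(S[k],[1,50,99],axis=0).round(1).tolist() if k.sum() else '')
for sg in(1,-1):
    k=(abs(S[...,2]-45)<3)&(S[...,0]*sg>18)&(S[...,0]*sg<55)&(abs(S[...,1])<60);print('plate',sg,k.sum(),np.percentile(S[k],[.5,99.5],axis=0).round(1).tolist())
g=np.stack(np.meshgrid(np.arange(-60,60,.2),np.arange(-60,60,.2)),-1)
W=O+g[...,1:]*ex+g[...,:1]*ey;W=np.concatenate([W,np.full(W.shape[:2]+(1,),45.)],-1);q=(W-T[:3,3])@T[:3,:3]
im=cv2.remap(p,(q[...,0]/q[...,2]*m['fx']+m['cx']).astype(np.float32),(q[...,1]/q[...,2]*m['fy']+m['cy']).astype(np.float32),cv2.INTER_CUBIC)
for k in range(0,600,50): cv2.line(im,(k,0),(k,8),(255,0,0),1);cv2.line(im,(0,k),(8,k),(255,0,0),1)
ps,_=snapshot('scene');sc=cv2.resize(ps[140:240,170:270],(400,400),interpolation=cv2.INTER_CUBIC)
save('r4',np.hstack([cv2.convertScaleAbs(im,alpha=1.5)[200:,100:500],sc]))
E
```

```text
t: 13.45
eef_pos: [510.8, 106.4, 139.0]
eef_rot: [0.995, -0.101, 0.0, -0.0]
wrist_force: [-0.0, 0.4, -1.9]
grip_width: 13.9
gripper_force: 30.0
52 14 [[24.8, -4.6, 53.9], [26.4, -1.2, 57.0], [26.7, 2.2, 59.1]]
60 72 [[22.8, -5.1, 61.0], [26.1, -1.6, 73.5], [26.9, 2.4, 84.7]]
85 25 [[25.0, -4.1, 85.4], [26.3, -0.9, 89.7], [26.8, 1.7, 94.8]]
112 283 [[17.2, -7.8, 113.4], [29.1, -0.9, 121.9], [30.8, 5.4, 124.0]]
plate 1 2919 [[18.5, -42.7, 42.1], [42.6, 40.5, 45.7]]
plate -1 658 [[-41.1, -42.8, 42.2], [-22.5, 40.8, 45.6]]
```

View pics/r4.png

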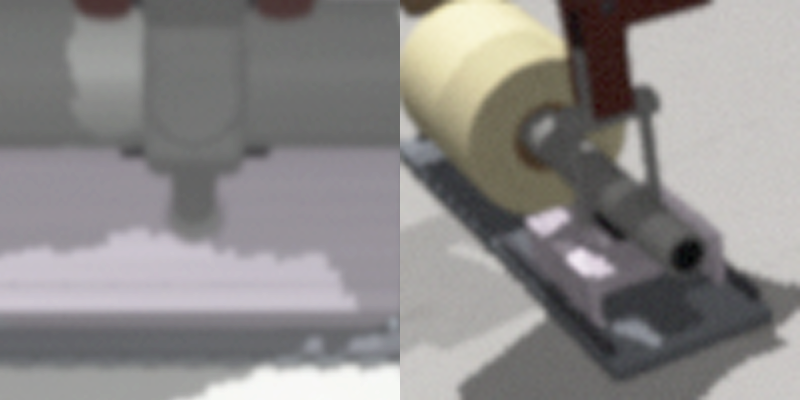

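The leg tip sits over the hole at (196,215), and the plate is centred on the bolt to about 0.3 mm. Going down softly.

```bash
python3 -m crank '[[[0,0,0.05],0,-1],[[0,0,0.05],0,-1],[[0,0,0.05],0,-1],[[0,0,0.025],0,-1],[[0,0,0.025],0,-1],[[0,0,0.02],0,-1],[[0,0,0.02],0,-1],[[0,0,0],0,-1]]'
python3 -m crank '[[[0,0,0.015],0,-1],[[0,0,0.015],0,-1],[[0,0,0.015],0,-1],[[0,0,0],0,-1]]'
```

```text
t: 14.35
eef_pos: [510.5, 106.3, 129.2]
eef_rot: [0.995, -0.101, -0.0, 0.0]
wrist_force: [-0.3, 0.5, -1.0]
grip_width: 14.1
gripper_force: 30.0
t: 14.75
eef_pos: [510.5, 106.3, 127.4]
eef_rot: [0.995, -0.101, -0.0, 0.0]
wrist_force: [-0.1, 0.4, -1.0]
grip_width: 14.0
gripper_force: 30.0
```

```bash
python3 -m crank '[[[0,0,0.02],0,-1],[[0,0,0.02],0,-1],[[0,0,0.02],0,-1],[[0,0,0],0,-1]]'
python3 -m crank '[[[0,0,0.03],0,-1],[[0,0,0.03],0,-1],[[0,0,0.03],0,-1],[[0,0,0.03],0,-1],[[0,0,0.03],0,-1],[[0,0,0.02],0,-1],[[0,0,0],0,-1]]'
```

```text
t: 15.15
eef_pos: [510.5, 106.3, 124.9]
eef_rot: [0.995, -0.101, -0.0, 0.0]
wrist_force: [-0.5, -0.4, -1.9]
grip_width: 13.8
gripper_force: 30.0
t: 15.85
eef_pos: [510.5, 106.3, 118.1]
eef_rot: [0.995, -0.101, -0.0, 0.0]
wrist_force: [-0.4, -0.6, -2.1]
grip_width: 14.0
gripper_force: 30.0
```

In the holes with no contact force. Now on to the catch bar, in small steps.

```bash
python3 -m crank '[[[0,0,0.02],0,-1],[[0,0,0.02],0,-1],[[0,0,0.02],0,-1],[[0,0,0.02],0,-1],[[0,0,0.02],0,-1],[[0,0,0],0,-1]]'
python3 -m crank '[[[0,0,0.015],0,-1],[[0,0,0.015],0,-1],[[0,0,0.015],0,-1],[[0,0,0.015],0,-1],[[0,0,0],0,-1]]'
```

```text
t: 16.45
eef_pos: [510.5, 106.3, 114.1]
eef_rot: [0.995, -0.101, -0.0, 0.0]
wrist_force: [-1.0, 0.4, -2.3]
grip_width: 13.8
gripper_force: 30.0
t: 16.95
eef_pos: [510.7, 106.4, 112.4]
eef_rot: [0.995, -0.101, 0.0, -0.0]
wrist_force: [-1.4, -0.1, 4.5]
grip_width: 14.2
gripper_force: 30.0
```

```bash
python3 -m crank '[[[0,0,0.015],0,-1],[[0,0,0.015],0,-1],[[0,0,0.015],0,-1],[[0,0,0.015],0,-1],[[0,0,0.015],0,-1],[[0,0,0.015],0,-1],[[0,0,0],0,-1]]'
python3 -m crank '[[[0,0,0.015],0,-1],[[0,0,0.015],0,-1],[[0,0,0],0,-1]]'
```

```text
t: 17.65
eef_pos: [510.7, 106.4, 108.8]
eef_rot: [0.995, -0.101, 0.0, -0.0]
wrist_force: [-1.2, -0.2, 5.6]
grip_width: 14.2
gripper_force: 30.0
t: 17.95
eef_pos: [510.7, 106.4, 107.6]
eef_rot: [0.995, -0.101, 0.0, -0.0]
wrist_force: [-1.8, -0.0, 5.4]
grip_width: 13.9
gripper_force: 30.0
```

```bash
python3 -m crank '[[[0,0,0.012],0,-1],[[0,0,0.012],0,-1],[[0,0,0],0,-1]]'
python3 -m crank '[[[0,0,0.012],0,-1],[[0,0,0],0,-1]]'
```

```text
t: 18.25
eef_pos: [510.7, 106.4, 106.7]
eef_rot: [0.995, -0.101, 0.0, -0.0]
wrist_force: [-2.1, -0.6, 6.0]
grip_width: 13.8
gripper_force: 30.0
t: 18.45
eef_pos: [510.7, 106.4, 106.2]
eef_rot: [0.995, -0.101, 0.0, -0.0]
wrist_force: [-1.3, -0.0, 4.7]
grip_width: 14.1
gripper_force: 30.0
```

```bash
python3 -m crank '[[[0,0,0.01],0,-1],[[0,0,0],0,-1]]'
python3 -m crank '[[[0,0,0.008],0,-1],[[0,0,0],0,-1]]'
```

```text
t: 18.65
eef_pos: [510.7, 106.4, 105.8]
eef_rot: [0.995, -0.101, 0.0, -0.0]
wrist_force: [-2.4, -0.3, 5.6]
grip_width: 14.0
gripper_force: 30.0
t: 18.85
eef_pos: [510.7, 106.4, 105.7]
eef_rot: [0.995, -0.101, 0.0, -0.0]
wrist_force: [-2.5, -0.2, 8.1]
grip_width: 14.1
gripper_force: 30.0
```

```bash
python3 -m crank '[[[0,0,0.008],0,-1],[[0,0,0],0,-1]]'
python3 -m crank '[[[0,0,0.008],0,-1],[[0,0,0],0,-1]]'
```

```text
t: 19.05
eef_pos: [510.7, 106.4, 105.7]
eef_rot: [0.995, -0.101, 0.0, -0.0]
wrist_force: [-4.2, -0.4, 11.2]
grip_width: 13.8
gripper_force: 30.0
t: 19.25
eef_pos: [510.8, 106.4, 105.7]
eef_rot: [0.995, -0.101, 0.0, -0.0]
wrist_force: [-3.6, -1.5, 15.4]
grip_width: 13.7
gripper_force: 30.0
```

Hard stop at 15 N with z stalled, so the bridge is on the tube. Relax, release and rise.

```bash
python3 -m crank '[[[0,0,-0.015],0,-1],[[0,0,0],0,-1],[[0,0,0],0,-0.3],[[0,0,0],0,-0.3],[[0,0,0],0,-0.3],[[0,0,0],0,0],[[0,0,0],0,0],[[0,0,0],0,0],[[0,0,0],0,0],[[0,0,0],0,0]]'
python3 -m crank '[[[0,0,-0.1],0,0],[[0,0,-0.2],0,0],[[0,0,-0.3],0,0],[[0,0,-0.5],0,0],[[0,0,-0.5],0,0],[[0,0,-0.5],0,0],[[0,0,-0.5],0,0],[[0,0,0],0,0],[[0,0,0],0,0]]'
python3 - <<'E'
from h import *
p,d=snapshot('wrist');m,T=cam('wrist');C=cloud('wrist',d)
th=np.radians(78.5);ey=np.array([np.cos(th),np.sin(th)]);ex=np.array([ey[1],-ey[0]]);O=get_state()['eef_pos'][:2]
S=np.concatenate([(C[...,:2]-O)@np.stack([ex,ey],1),C[...,2:]],-1);n=(abs(S[...,0])<45)&(abs(S[...,1])<15)
for a,b in((117,135),(86,96)):
    k=n&(S[...,2]>a)&(S[...,2]<b);print(k.sum(),np.percentile(S[k],[2,50,98],axis=0).round(1).tolist() if k.sum() else '',cv2.minAreaRect(S[k][:,:2].astype(np.float32)) if k.sum() else '')
ps,_=snapshot('scene');save('v5',np.hstack([p[100:400,120:520],cv2.resize(ps[140:240,170:290],(400,300))]))
E
```

```text
t: 20.25
eef_pos: [510.5, 106.3, 104.9]
eef_rot: [0.995, -0.101, -0.0, 0.0]
wrist_force: [-0.2, -0.1, -0.7]
grip_width: 43.7
gripper_force: 0.0
t: 21.15
eef_pos: [510.8, 106.4, 209.6]
eef_rot: [0.995, -0.101, 0.001, -0.0]
wrist_force: [-0.2, 0.3, 0.0]
grip_width: 43.9
gripper_force: 0.0
535 [[-11.4, -8.2, 119.7], [2.0, -1.6, 122.2], [13.6, 5.0, 123.6]] ((0.8949594497680664, -1.2669997215270996), (25.819801330566406, 13.853555679321289), 0.4764334261417389)
395 [[-28.0, -8.1, 86.3], [19.5, -1.7, 90.1], [30.5, 5.6, 93.2]] ((0.9230899810791016, -1.208961009979248), (13.758245468139648, 59.42640686035156), 89.88662719726562)
```

View pics/v5.png

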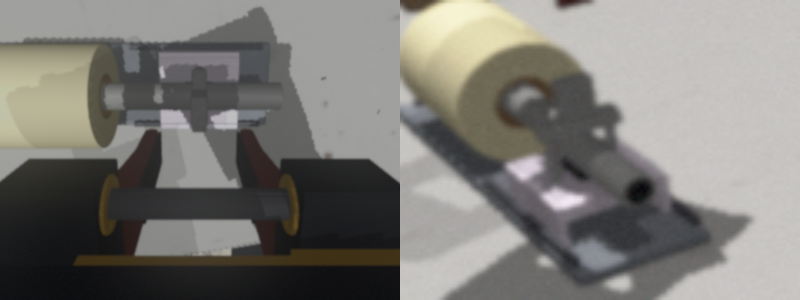

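The U-bolt is seated upright, with its bridge on the tube at (200,98) in the left view, and the gripper is clear.

```bash
python3 -c "
from rig import *
print(hand_in())"
```

```text
the job is handed in; nothing more can be done
None
```

The U-bolt is out of its parking block and pressed home upright in the clamp foot, released with the gripper clear; the highest force I read was about 16 N, the bystanders were never approached, and the job was handed in at about 21 s, with no verdict returned.

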